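# Free a jar from the shaker clamp by lifting the ratchet pawl

## Task

The jar on the bench shaker is done: free it from the screw clamp. The ratchet pawl is bound behind a hooked tooth, so ease the crank clockwise just far enough for the pawl to come free, without crushing the jar, then swing the pawl out by its thumb pin, without wrenching it, until it flips over and stays out. Then wind the crank back anticlockwise until the pressure pad stands at least 5 mm clear of the jar's lid, leaving the jar on its mat and the beaker, lid and vial where they are.

Things in the scene. Friction and masses are not known exactly. Their poses are not given: they have to be found in the camera images.
- shaker: Bench can shaker, fixed: grey motor box 150 (x) x 210 (y) x 60 mm, platform, two columns at y = +-92 mm, cross head 52 (x) x 222 (y) mm with its top at z = 220. On the cross head: ratchet disc (90 mm, 16 hooked teeth), above it a crank, to the right the pawl. Origin: centre of the underside; x to the back, y left, z up. Figures in brackets elsewhere are mm in this frame.
- clamp_axis (a point): Point on the vertical axis of clamp screw, ratchet disc and crank, on top of the cross head (z = 220). Clockwise seen from above tightens (pad goes down), anticlockwise slackens; 10 mm of pad travel per turn.
- crank: Steel crank arm with knob; origin on the clamp axis at its underside (z = 235.5), its x along the arm, top of the arm at z = 245, end 72 mm from the axis. It is loose on the screw: it swings freely (well under 1 N at the knob) through up to 1.2 rad between two driving pins, and stands anywhere in that play at the start; then a pin takes the screw along (7 to 9 N at the knob).
- crank_grip (a point): Middle of the crank's upright black knob, 22 mm across, 48 mm tall (z 247 to 295, this point 271), 60 mm from the clamp axis. It spins freely on the arm, so the hand need not turn. From where the crank begins to drive clockwise, 0.09 rad more frees the pawl, up to 0.3 rad is harmless, beyond 0.4 rad crushes the jar. The screw stays where it is left.
- pawl_pin (a point): Centre of the top of the pawl's thumb pin: upright steel pin 11.6 mm across on the pawl's tail, standing 16 mm above it (z 230 to 246), 46 mm from the pivot. Pawl in the teeth: pin at about (41, -94); thrown out: about (53, -70). The tail under it is 13 mm wide, its top at z = 230.
- pawl_pivot (a point): Centre of the pawl's upright pivot, at about (8, -62), this point at z = 230; its screw head is 14 mm across and ends at z = 235. The pawl turns about the vertical through it.
- pawl (a joint): Turn of the pawl (rad), anticlockwise from above positive: about 0 with the nose seated in the teeth, 0.60 thrown out against its stop. An over-centre spring holds it at either end (about 1.5 N at the pin; it flips at 0.26). While the nose is bound under a hooked tooth the pawl stops solid below 0.1; more than 20 N on its nose (46 mm from the pivot) damages it.
- plate: Steel pressure plate (64 mm) with a rubber pad (56 mm across, 6 mm thick) under it, on the screw's lower end; it presses on the jar's lid and rises and falls without turning. Origin: centre of its underside. It squeezes the jar with about 25 N at the start; more than 45 N is too much.
- jar: Squat white screw-lid jar, 71 mm across, 83 mm tall, standing on the shaker's mat (mat top at z = 83) under the pad. Origin: centre of its underside.
- beaker: Small glass beaker, 68 mm across, 72 mm tall, on the bench to the right of the shaker; bystander. Origin: centre of its underside.
- lid: White screw lid lying open side up, 70 mm across, 16 mm tall, on the bench behind the shaker; bystander. Origin: centre of its underside.
- vial: Small vial, 25 mm across, 67 mm tall, on the bench behind the shaker; bystander. Origin: centre of its underside.

How it is judged (in metres and radians):
On the way, in this order (a step that is already met when the one before it is completed fails the run):
1. the pawl is thrown clear of the ratchet teeth (value of joint pawl above 0.5 rad), for 0.2 s.
2. the pressure pad stands 5 mm clear of the jar's lid (z of plate in the frame of jar above 0.088 m), for 0.2 s.
At the end, for the whole second after the job is handed in: The pawl is thrown out (past 0.5 rad) and stays there, the pad's underside stands at least 5 mm above the jar's lid and is at rest, and the jar stands upright on the mat within 15 mm of the clamp axis (value of joint pawl above 0.5 rad and z of plate in the frame of jar above 0.088 m and linear speed of plate below 0.01 m/s and z of jar in the frame of shaker above 0.08 m and horizontal distance between jar and shaker below 0.015 m and angle between jar's own z axis and vertical below 0.1 rad); the robot touches nothing.
It fails at once if the pawl's nose is wrenched against the tooth with more than 20 N (pulled while bound, or wound back on) (contact force between pawl_c0 and anything else above 20 N).
It fails at once if the jar is squeezed with more than 45 N (contact force between plate and jar above 45 N).
It fails at once if the jar is shifted more than 20 mm (distance of jar from where it was at the start of the episode above 0.02 m).
It fails at once if a bystander is disturbed by more than 20 mm (distance of any of beaker, lid, vial from where it was at the start of the episode above 0.02 m).
It also fails if it takes over 72 s, if anything falls off the work surface, if the arm or the gripper's body presses on something with over 40 N, if the wrist force passes 120 N, or if a joint passes its speed limit or range.

## Robot

A 6-joint arm with a two-finger parallel gripper is mounted at the origin on a cart in front of the work surface, level with it; the furniture and walls round the work are solid. World frame = base frame: x ahead of the robot, y to its left, z up, the work surface at z = 0. Lengths are in mm, angles in degrees, forces in N, time in s.
With the tool pointing down it reaches from about 300 to 850 mm from the base axis. Payload 4.2 kg.
Tool frame: the origin (TCP) lies midway between the tips of the shut fingers; the grasp point (between the pads) lies 19 mm behind it (env.grip_point_offset is the distance from the TCP to the grasp point, in mm); z points along the fingers, x is the direction in which the jaws open and shut, and the axes are right-handed (so a half turn about z gives the same grasp; the last joint's range is limited). The gripper opens to 91 mm and grips with 3 to 60 N. Pads are 32 mm wide; open, the fingers measure 118 mm over their backs; the gripper's body (76 mm by 178 mm) begins 60 mm behind the grasp point.
Start: joints at [63.083, 18.312, 89.639, -0, 72.044, -1.146], TCP at [250.006, 517.822, 213.976] pointing down, gripper open.
Joint ranges: [-177.97, 177.97], [-48.28, 115.42], [12.27, 149.76], [-77.06, 257.06], [2.81, 150.46], [-146.56, 146.56]. Speed limits (degrees/s): [147.25, 147.25, 180, 180, 180, 180].

## Interface

Orientations are given as [roll, pitch, yaw] about the fixed x, y, z axes, in that order (R = Rz(yaw) Ry(pitch) Rx(roll)).
In Python, from workcell import env gives the robot as it stands.
- The arm moves only by the shell command python3 -m pendant 'ROWS' [FORCE]. ROWS is JSON, a list of rows, each an object with "xyz": the shift along the tool's x, y, z in m, a list of three; "roll": the turn about the tool's z in degrees; "jaw": the closure, from 0 (fully open) to 1 (shut). A call has exactly 8 rows; each row is the pose to reach, as a shift and turn from the pose commanded when the call began, along the tool's axes at that moment; what a row does not reach only later rows make up. A row lasts 1/8 s, in which the tool goes at most 62.5 mm and 10.7 degrees, less where a joint would pass 70% of its speed; a pose out of reach is approached as far as the arm can. A call with a gripper value outside its range is refused whole. The fingers move at their own pace and stop on an object; FORCE is the grip in N (left out, the last holds). Time passes only in rows, so rows that repeat a pose let the fingers close, or fill a call up. It gives the time, the measured TCP pose, the force and the opening at its end, in the units of the state.
- env.state(): the state, without advancing time (a new reading comes with each control period).
- env.grab_frame(name): name is "scene" or "top" or "wrist"; returns (picture, depth): 400x640x3 uint8, blue, green, red; 400x640 float32, mm along the optical axis (not along the pixel's ray), 0 where there is no reading.
- env.camera_params(name): a dict with "camera_matrix" (3x3 intrinsics, pixels), "cam_to_world" (4x4, takes a point from camera to world coordinates); the wrist camera has in their place "hand_eye" (4x4, takes a point from camera to tool coordinates, whose origin is the TCP and whose axes are the tool frame's). Camera axes: x right, y up, looking along -z (the intrinsics and any distortion apply to the point x, -y, -z); pixel columns grow to the right and rows downward; lengths in mm; the calibration is good to about 2 mm. A picture is of the moment at which its call begins: read the wrist's pose just before it. camera_params takes no time and is no camera call.
- env.job_done(): hands the job in, once; it reports no verdict.
The state is a dict: "time_s": time; "qpos": joint angles; "qvel": joint speeds; "effort": joint torques, N m; "ee_pos": TCP position; "ee_rot": TCP orientation; "force": force on the tool from outside, world axes, zero at the start; "torque": the same for the moment, N m; "gripper_width": finger opening in mm.
Only numpy, scipy, OpenCV 4.12 (cv2) and the standard library are available. Lean on these libraries where they do the work, as an engineer would, in place of code of your own. Each camera call takes 0.05 s, during which the arm holds its last target. There are 200 camera calls.

## Working session

There is one attempt and no reset: what is moved stays moved. The work goes in short steps, Python scripts to look and compute and a shell command to move; the robot and the scene stay as the last step left them, time stands still between calls to the robot, and variables do not carry over. Pictures are saved under pics/ and viewed, about 8 in all and at most 12, crops included, and the job is handed in when it is done.

```bash
mkdir -p pics; ls; python3 - <<'E'
from workcell import env
import cv2,numpy as np
print(env.state())
for n in("scene","top","wrist"):
    p=env.camera_params(n); print(n,{k:np.round(v,3).tolist() if not isinstance(v,str) else v for k,v in p.items()})
a,da=env.grab_frame("scene");b,db=env.grab_frame("top")
np.savez("f0.npz",a=a,da=da,b=b,db=db)
cv2.imwrite("pics/scene0.png",a);cv2.imwrite("pics/top0.png",b)
E
```

```text
pics
{'time_s': 0.0, 'qpos': array([ 6.30817176e+01,  1.83501922e+01,  8.97052409e+01, -5.29099046e-05,
        7.20410918e+01, -1.14561569e+00]), 'qvel': array([ 0.02991874, -0.03628029,  0.05387857, -0.05242253,  0.07052818,
        0.13873355]), 'effort': array([-2.85108035e-03, -4.12466955e+01, -2.31970721e+01,  7.23766373e-02,
        4.60231828e-02, -1.67241042e-04]), 'ee_pos': array([249.78940571, 517.37408674, 213.14267355]), 'ee_rot': array([-1.79998120e+02,  9.65066239e-02,  6.42273512e+01]), 'force': array([-0.26303958,  0.84737428,  0.58223423]), 'torque': array([0.01060576, 0.02760056, 0.04506807]), 'gripper_width': 91.06396034712576}
scene {'camera_matrix': [[404.202, 0.0, 321.96], [0.0, 404.202, 196.696], [0.0, 0.0, 1.0]], 'cam_to_world': [[-0.714, 0.419, -0.56, 106.123], [-0.7, -0.42, 0.578, 301.736], [0.007, 0.805, 0.593, 656.85], [0.0, 0.0, 0.0, 1.0]]}
top {'camera_matrix': [[491.106, 0.0, 315.323], [0.0, 491.106, 210.059], [0.0, 0.0, 1.0]], 'cam_to_world': [[-0.002, 0.992, -0.124, 421.165], [-1.0, -0.002, 0.002, -216.915], [0.002, 0.124, 0.992, 1332.988], [0.0, 0.0, 0.0, 1.0]]}
wrist {'camera_matrix': [[284.327, 0.0, 319.749], [0.0, 284.327, 199.34], [0.0, 0.0, 1.0]], 'hand_eye': [[1.0, -0.002, 0.0, -1.14], [-0.002, -0.969, -0.247, -68.897], [0.001, 0.247, -0.969, -171.919], [0.0, 0.0, 0.0, 1.0]]}
```

View pics/top0.png

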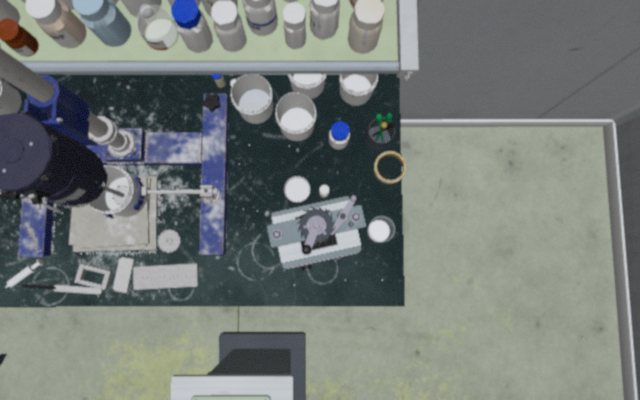

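View pics/scene0.png

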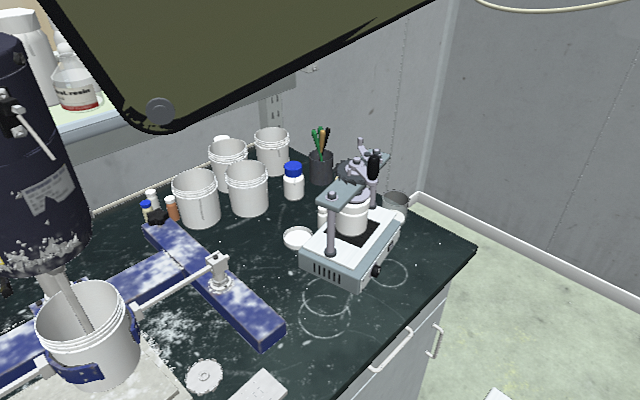

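Top view: shaker at about (317,235), yawed slightly, with the knob near (307,249), beaker (380,230), lid (297,188), vial (324,190). Scene view: knob at (374,165). I'll take a zoomed crop of each and some depth-based positions.

```bash
cat > h.py <<'E'
import numpy as np,cv2
from scipy.spatial.transform import Rotation as R
from workcell import env
def T(n,st=None):
    p=env.camera_params(n)
    if n!="wrist": return p["camera_matrix"],np.array(p["cam_to_world"])
    M=np.eye(4);M[:3,:3]=R.from_euler("xyz",st["ee_rot"],degrees=True).as_matrix();M[:3,3]=st["ee_pos"]
    return p["camera_matrix"],M@np.array(p["hand_eye"])
def ray(KT,u,v):
    K,M=KT; d=np.array([(u-K[0][2])/K[0][0],-(v-K[1][2])/K[1][1],-1.])
    return M[:3,3],M[:3,:3]@d   # depth along optical axis = scale
def onz(KT,u,v,z):
    o,d=ray(KT,u,v); return o+d*(z-o[2])/d[2]
def cloud(KT,D):
    K,M=KT; v,u=np.mgrid[:D.shape[0],:D.shape[1]]
    c=np.stack([(u-K[0][2])/K[0][0],-(v-K[1][2])/K[1][1],-np.ones(D.shape)],-1)*D[...,None]
    return c@M[:3,:3].T+M[:3,3]
def tri(a,b):
    (o1,d1),(o2,d2)=a,b
    s=np.linalg.lstsq(np.stack([d1,-d2],1),o2-o1,rcond=None)[0]
    p,q=o1+s[0]*d1,o2+s[1]*d2; return (p+q)/2,np.linalg.norm(p-q)
def pix(KT,P):
    K,M=KT; c=M[:3,:3].T@(np.array(P)-M[:3,3]); return K[0][2]+K[0][0]*c[0]/-c[2],K[1][2]-K[1][1]*c[1]/-c[2]
E
python3 - <<'E'
from h import *
f=np.load("f0.npz")
a=cv2.resize(f["a"][125:295,270:430],None,fx=2.5,fy=2.5,interpolation=2)
b=cv2.resize(f["b"][170:290,250:410],None,fx=2.5,fy=2.5,interpolation=2)
h=max(a.shape[0],b.shape[0]); o=np.zeros((h,800,3),np.uint8); o[:a.shape[0],:400]=a;o[:b.shape[0],400:]=b
cv2.imwrite("pics/c1.png",o)
K=T("top");C=cloud(K,f["db"])
for u,v in[(307,249),(317,224),(277,235),(358,215),(317,258),(380,230),(297,188),(324,190)]: print(u,v,C[v,u].round())
P=C[190:290,255:375].reshape(-1,3)
m=(abs(P[:,2]-220)<6)
print(m.sum(), cv2.minAreaRect(P[m][:,:2].astype(np.float32)))
E
```

```text
307 249 [ 468. -201.  295.]
317 224 [ 525. -223.  257.]
277 235 [ 503. -133.  233.]
358 215 [ 548. -315.  231.]
317 258 [ 456. -223.   61.]
380 230 [ 532. -394.   10.]
297 188 [ 649. -169.    2.]
324 190 [ 632. -242.   71.]
1178 ((525.2399291992188, -220.6233367919922), (78.29594421386719, 222.9645538330078), 15.12200927734375)
```

View pics/c1.png

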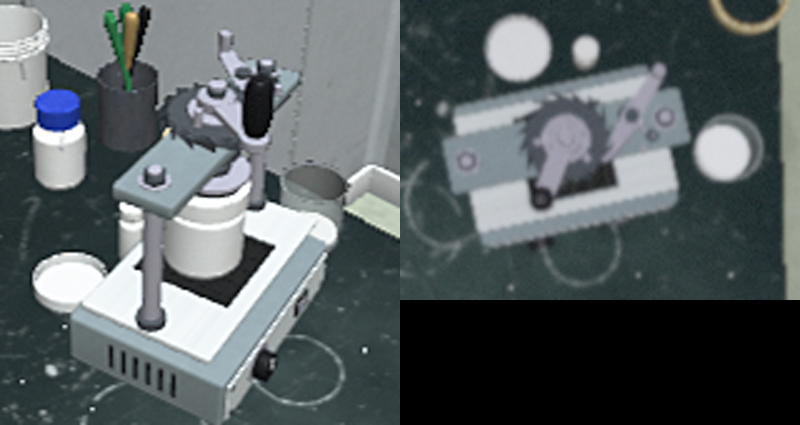

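Clear now: axis around (525,-222), yaw about 15°, knob at (468,-201), and the pin near (589,-302). I'll check for obstacles along the transit and work out the overview move.

```bash
python3 - <<'E'
from h import *
f=np.load("f0.npz")
C=cloud(T("top"),f["db"]).reshape(-1,3);C=C[f["db"].ravel()>0]
S=cloud(T("scene"),f["da"]).reshape(-1,3);S=S[f["da"].ravel()>200]
for n,X in(("top",C),("scene",S)):
  for y0 in range(-400,700,100):
    m=(X[:,1]>=y0)&(X[:,1]<y0+100)&(X[:,2]>150)&(X[:,0]>100)
    if m.any(): print(n,y0,"xmin",X[m][:,0].min().round(),"zmax",X[m][:,2].max().round(), "x<480 zmax",X[m&(X[:,0]<480)][:,2].max(initial=0).round())
st=env.state();Rm=R.from_euler("xyz",st["ee_rot"],degrees=True).as_matrix()
print(Rm.round(3).tolist())
for g in[(250,517,330),(330,150,350),(440,-215,350)]: print(g,((np.array(g)-st["ee_pos"])@Rm).round())
E
```

```text
top -400 xmin 515.0 zmax 470.0 x<480 zmax 0.0
top -300 xmin 457.0 zmax 471.0 x<480 zmax 296.0
top -200 xmin 457.0 zmax 475.0 x<480 zmax 298.0
top -100 xmin 842.0 zmax 472.0 x<480 zmax 0.0
top 0 xmin 842.0 zmax 470.0 x<480 zmax 0.0
top 100 xmin 842.0 zmax 468.0 x<480 zmax 0.0
top 200 xmin 527.0 zmax 614.0 x<480 zmax 0.0
top 300 xmin 557.0 zmax 546.0 x<480 zmax 0.0
top 400 xmin 217.0 zmax 419.0 x<480 zmax 243.0
top 500 xmin 598.0 zmax 156.0 x<480 zmax 0.0
scene -400 xmin 516.0 zmax 317.0 x<480 zmax 0.0
scene -300 xmin 457.0 zmax 296.0 x<480 zmax 296.0
scene -200 xmin 457.0 zmax 296.0 x<480 zmax 296.0
scene -100 xmin 885.0 zmax 254.0 x<480 zmax 0.0
scene 0 xmin 842.0 zmax 501.0 x<480 zmax 0.0
scene 100 xmin 841.0 zmax 506.0 x<480 zmax 0.0
scene 200 xmin 525.0 zmax 545.0 x<480 zmax 0.0
scene 300 xmin 556.0 zmax 400.0 x<480 zmax 0.0
[[0.435, 0.901, -0.001], [0.901, -0.435, -0.001], [-0.002, 0.0, -1.0]]
(250, 517, 330) [  -0.    0. -117.]
(330, 150, 350) [-296.  232. -136.]
(440, -215, 350) [-577.  490. -136.]
```

```bash
python3 -m pendant '[{"xyz":[-0.02,0.015,-0.04],"roll":0,"jaw":0},{"xyz":[-0.055,0.04,-0.08],"roll":0,"jaw":0},{"xyz":[-0.095,0.07,-0.11],"roll":0,"jaw":0},{"xyz":[-0.135,0.1,-0.13],"roll":0,"jaw":0},{"xyz":[-0.175,0.135,-0.136],"roll":0,"jaw":0},{"xyz":[-0.215,0.165,-0.136],"roll":0,"jaw":0},{"xyz":[-0.255,0.2,-0.136],"roll":0,"jaw":0},{"xyz":[-0.296,0.232,-0.136],"roll":0,"jaw":0}]'
python3 -m pendant '[{"xyz":[-0.04,0.037,0],"roll":0,"jaw":0.2},{"xyz":[-0.08,0.073,0],"roll":0,"jaw":0.5},{"xyz":[-0.12,0.11,0],"roll":0,"jaw":0.5},{"xyz":[-0.16,0.147,0],"roll":0,"jaw":0.5},{"xyz":[-0.2,0.184,0],"roll":0,"jaw":0.5},{"xyz":[-0.24,0.221,0],"roll":0,"jaw":0.5},{"xyz":[-0.281,0.258,0],"roll":0,"jaw":0.5},{"xyz":[-0.281,0.258,0],"roll":0,"jaw":0.5}]'
python3 - <<'E'
from h import *
st=env.state(); print(st["ee_pos"],st["ee_rot"],st["qpos"],st["force"])
a,d=env.grab_frame("wrist"); np.savez("w1.npz",a=a,d=d,p=st["ee_pos"],r=st["ee_rot"]); cv2.imwrite("pics/w1.png",a)
E
```

```text
time_s: 1.1
ee_pos: [330.2, 148.7, 349.7]
ee_rot: [180.0, 0.0, 64.3]
force: [1.3, 0.3, 0.3]
gripper_width: 91.4
time_s: 2.1
ee_pos: [440.7, -217.8, 348.4]
ee_rot: [-179.9, 0.0, 64.0]
force: [0.1, 1.0, -0.3]
gripper_width: 45.5
[ 440.72719417 -217.75116422  348.40483472] [-1.79869831e+02  2.82347892e-02  6.39760414e+01] [-2.76114516e+01  7.44436275e+00  8.50115919e+01 -3.18562712e-02
  8.76733827e+01 -9.15861317e+01] [ 0.14508183  1.03254206 -0.32854262]
```

View pics/w1.png

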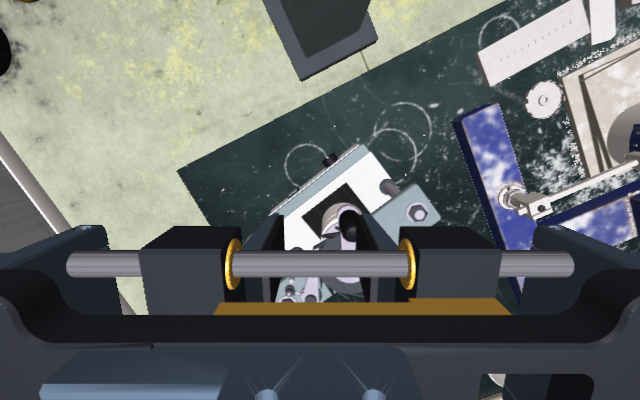

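Wrist view: the gripper hides the lower half of the image, and the knob is just visible at (350,225). So the useful view lies on the tool's -y side, and I'll shift the TCP beyond the clamp.

```bash
python3 -m pendant '[{"xyz":[0.005,0.03,0],"roll":0,"jaw":0.5},{"xyz":[0.01,0.06,0],"roll":0,"jaw":0.5},{"xyz":[0.015,0.09,0],"roll":0,"jaw":0.5},{"xyz":[0.02,0.12,0],"roll":0,"jaw":0.5},{"xyz":[0.025,0.15,0],"roll":0,"jaw":0.5},{"xyz":[0.03,0.18,0],"roll":0,"jaw":0.5},{"xyz":[0.03,0.19,0],"roll":0,"jaw":0.5},{"xyz":[0.03,0.19,0],"roll":0,"jaw":0.5}]'
cat > snap.py <<'E'
import sys
from h import *
st=env.state(); a,d=env.grab_frame("wrist"); n=sys.argv[1]
np.savez(n+".npz",a=a,d=d,p=st["ee_pos"],r=st["ee_rot"]); cv2.imwrite(f"pics/{n}.png",a); print(st["time_s"],st["ee_pos"],st["ee_rot"])
E
python3 snap.py w2
```

```text
time_s: 3.15
ee_pos: [624.4, -269.5, 349.6]
ee_rot: [-179.9, -0.0, 64.3]
force: [-0.5, 0.2, 0.9]
gripper_width: 45.3
3.15 [ 624.37480218 -269.51534462  349.56213202] [-1.79918886e+02 -5.49881686e-03  6.42848417e+01]
```

View pics/w2.png

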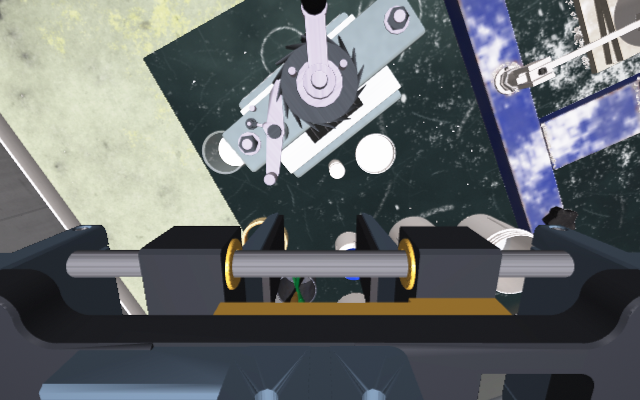

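Good view: axis hub (319,79), pawl pivot screw (275,131), thumb pin (270,180), and the knob at the top edge (315,3). I'll refine these by depth and triangulate against the top camera.

```bash
python3 - <<'E'
from h import *
f=np.load("f0.npz");w=np.load("w2.npz")
KW=T("wrist",dict(ee_pos=w["p"],ee_rot=w["r"]));KT=T("top");KS=T("scene")
Cw=cloud(KW,w["d"]);Ct=cloud(KT,f["db"]);Cs=cloud(KS,f["da"])
def blob(C,x,y,r,z0,z1,n):
    m=(np.hypot(C[...,0]-x,C[...,1]-y)<r)&(C[...,2]>z0)&(C[...,2]<z1)
    v,u=np.nonzero(m)
    if len(u): print(n,len(u),"px",u.mean().round(1),v.mean().round(1),"xyz",C[m].mean(0).round(1),"zmax",C[m][:,2].max().round(1)); return u.mean(),v.mean()
for n,C in(("w",Cw),("t",Ct),("s",Cs)):
    blob(C,589,-302,20,238,260,n+" pin"); blob(C,468,-201,25,285,305,n+" knob"); blob(C,525,-222,15,250,275,n+" hub")
print("ray tri pin w/t:",tri(ray(KW,270,180),ray(KT,353.5,198)))
print("tri hub",tri(ray(KW,319,79),ray(KT,317,224)))
print("onz pivot",onz(KW,275,131,235),"depth",Cw[131,275]," head R",onz(KW,249,144,230),Cw[144,249]," head L",onz(KW,397,17,230),Cw[17,397])
m=(abs(Cw[...,2]-220)<5)&(np.hypot(Cw[...,0]-525,Cw[...,1]+222)<140)
print(cv2.minAreaRect(Cw[m][:,:2].astype(np.float32)),np.median(Cw[m][:,2]))
E
```

```text
w pin 118 px 269.6 178.9 xyz [ 584.9 -306.5  246.4] zmax 248.8
w knob 2 px 312.0 0.0 xyz [ 478.6 -207.1  285.3] zmax 285.3
w hub 246 px 318.8 79.7 xyz [ 525.6 -224.3  257.5] zmax 260.0
t pin 23 px 353.1 198.3 xyz [ 583.8 -303.7  243.8] zmax 248.0
t knob 69 px 306.0 249.0 xyz [ 468.5 -199.   292.1] zmax 297.9
t hub 36 px 316.3 224.4 xyz [ 524.2 -221.1  255.5] zmax 261.4
s pin 32 px 359.5 139.6 xyz [ 583.1 -304.   244. ] zmax 247.7
s knob 92 px 372.9 159.0 xyz [ 465.9 -196.8  291.5] zmax 296.3
s hub 47 px 355.9 159.7 xyz [ 522.6 -220.4  255.6] zmax 259.6
ray tri pin w/t: (array([ 584.27982103, -304.35823632,  253.69700423]), np.float64(2.5163079178457397))
tri hub (array([ 524.9741744 , -223.2002602 ,  254.79078884]), np.float64(1.2024748067162874))
onz pivot [ 546.19583141 -281.96541058  235.        ] depth [ 546.27893262 -281.74902133  236.50520354]  head R [ 545.86105633 -312.28048264  230.        ] [ 545.96643163 -311.81406159  231.90171398]  head L [ 504.67125367 -135.44792475  230.        ] [ 505.26029353 -136.52971183  232.99500098]
((523.1320190429688, -226.31808471679688), (80.97757720947266, 222.64971923828125), 19.363704681396484) 221.11656083576122
```

Consistent values: axis (524.6,-222.5), yaw 13.1°, pin (584,-304) with top at z ≈246, knob (469,-199.5) with top at z ≈295. Going to the knob.

```bash
python3 -m pendant '[{"xyz":[-0.001,-0.035,0],"roll":0,"jaw":0.4},{"xyz":[-0.002,-0.075,0],"roll":0,"jaw":0.4},{"xyz":[-0.003,-0.115,0],"roll":0,"jaw":0.4},{"xyz":[-0.004,-0.15,0],"roll":0,"jaw":0.4},{"xyz":[-0.0045,-0.17,0],"roll":0,"jaw":0.4},{"xyz":[-0.0045,-0.17,0.015],"roll":0,"jaw":0.4},{"xyz":[-0.0045,-0.17,0.03],"roll":0,"jaw":0.4},{"xyz":[-0.0045,-0.17,0.03],"roll":0,"jaw":0.4}]'
python3 -m pendant '[{"xyz":[0,0,0.01],"roll":0,"jaw":0.4},{"xyz":[0,0,0.02],"roll":0,"jaw":0.4},{"xyz":[0,0,0.035],"roll":0,"jaw":0.4},{"xyz":[0,0,0.05],"roll":0,"jaw":0.4},{"xyz":[0,0,0.06],"roll":0,"jaw":0.4},{"xyz":[0,0,0.064],"roll":0,"jaw":0.6},{"xyz":[0,0,0.064],"roll":0,"jaw":0.75},{"xyz":[0,0,0.064],"roll":0,"jaw":0.85}]' 20
python3 -m pendant '[{"xyz":[0,0,0],"roll":0,"jaw":0.9},{"xyz":[0,0,0],"roll":0,"jaw":0.9},{"xyz":[0,0,0],"roll":0,"jaw":0.9},{"xyz":[0,0,0],"roll":0,"jaw":0.9},{"xyz":[0,0,0],"roll":0,"jaw":0.9},{"xyz":[0,0,0],"roll":0,"jaw":0.9},{"xyz":[0,0,0],"roll":0,"jaw":0.9},{"xyz":[0,0,0],"roll":0,"jaw":0.9}]' 20
python3 snap.py w3
```

```text
time_s: 4.2
ee_pos: [469.1, -200.4, 317.6]
ee_rot: [-179.8, -0.0, 64.2]
force: [0.3, 0.2, 0.1]
gripper_width: 54.8
time_s: 5.2
ee_pos: [469.8, -200.7, 256.4]
ee_rot: [179.9, -0.0, 64.2]
force: [0.4, -0.0, 0.6]
gripper_width: 27.5
time_s: 6.2
ee_pos: [469.7, -200.7, 256.3]
ee_rot: [179.9, -0.0, 64.2]
force: [-0.6, -0.7, 5.6]
gripper_width: 21.5
6.2 [ 469.7401362  -200.68097614  256.32354119] [ 1.79943989e+02 -7.65258176e-03  6.42246498e+01]
```

```bash
cat > arc.py <<'E'
# arc.py step n : shifts (tool mm) for n steps about the clamp axis from present knob angle (or sys.argv[3] deg)
import sys
from h import *
st=env.state();A=np.array([524.6,-222.5]);d=st["ee_pos"][:2]-A
th=np.arctan2(d[1],d[0]) if len(sys.argv)<4 else np.radians(float(sys.argv[3]));r=60
Rm=R.from_euler("xyz",[180,0,64.25],degrees=True).as_matrix()
s,n=float(sys.argv[1]),int(sys.argv[2]);p0=A+r*np.array([np.cos(th),np.sin(th)])
print("r",np.hypot(*d).round(1),"deg",np.degrees(th).round(1))
for i in range(1,n+1):
    t=th+s*i; p=A+r*np.array([np.cos(t),np.sin(t)])-p0
    print(i,np.degrees(t).round(1),(np.r_[p,0]@Rm)[:2].round(1))
E
cat > ft.py <<'E'
# prints tangential (ccw) / radial tool force, knob angle; exit 1 if |tangential|>limit
import sys
from h import *
st=env.state();d=st["ee_pos"][:2]-np.array([524.6,-222.5]);e=d/np.hypot(*d);F=st["force"]
ft=F[1]*e[0]-F[0]*e[1]
print("deg %.2f r %.1f Ft %.1f Fr %.1f"%(np.degrees(np.arctan2(d[1],d[0])),np.hypot(*d),ft,F[:2]@e))
sys.exit(int(abs(ft)>float(sys.argv[1])))
E
python3 arc.py -0.08 16
```

```text
r 59.1 deg 158.3
1 153.7 [ 4.8 -0.1]
2 149.1 [9.6 0.1]
3 144.5 [14.3  0.7]
4 140.0 [19.   1.7]
5 135.4 [23.6  3.1]
6 130.8 [28.1  4.8]
7 126.2 [32.4  6.9]
8 121.6 [36.6  9.3]
9 117.0 [40.5 12.1]
10 112.5 [44.2 15.1]
11 107.9 [47.7 18.5]
12 103.3 [50.8 22.1]
13 98.7 [53.7 25.9]
14 94.1 [56.3 30. ]
15 89.5 [58.5 34.2]
16 85.0 [60.4 38.6]
```

```bash
P="python3 -m pendant"; 
python3 -m pendant '[{"xyz":[0.0015,0,0],"roll":0,"jaw":0.9},{"xyz":[0.003,0,0],"roll":0,"jaw":0.9},{"xyz":[0.0048,-0.0001,0],"roll":0,"jaw":0.9},{"xyz":[0.0065,0,0],"roll":0,"jaw":0.9},{"xyz":[0.008,0,0],"roll":0,"jaw":0.9},{"xyz":[0.0096,0.0001,0],"roll":0,"jaw":0.9},{"xyz":[0.0096,0.0001,0],"roll":0,"jaw":0.9},{"xyz":[0.0096,0.0001,0],"roll":0,"jaw":0.9}]' && python3 ft.py 3.5 && python3 -m pendant '[{"xyz":[0.0015,0.0002,0],"roll":0,"jaw":0.9},{"xyz":[0.003,0.0004,0],"roll":0,"jaw":0.9},{"xyz":[0.0047,0.0006,0],"roll":0,"jaw":0.9},{"xyz":[0.0063,0.0009,0],"roll":0,"jaw":0.9},{"xyz":[0.0079,0.0012,0],"roll":0,"jaw":0.9},{"xyz":[0.0094,0.0016,0],"roll":0,"jaw":0.9},{"xyz":[0.0094,0.0016,0],"roll":0,"jaw":0.9},{"xyz":[0.0094,0.0016,0],"roll":0,"jaw":0.9}]' && python3 ft.py 3.5
```

```text
time_s: 7.25
ee_pos: [474.0, -192.0, 256.3]
ee_rot: [180.0, -0.0, 64.2]
force: [-0.7, 0.3, 6.1]
gripper_width: 21.5
deg 148.89 r 59.1 Ft 0.1 Fr 0.8
time_s: 8.25
ee_pos: [479.5, -184.2, 256.3]
ee_rot: [180.0, -0.0, 64.2]
force: [0.5, 0.5, 5.2]
gripper_width: 21.7
deg 139.64 r 59.2 Ft -0.7 Fr -0.0
```

Free play so far; continuing.

```bash

python3 -m pendant '[{"xyz":[0.0015,0.0004,0],"roll":0,"jaw":0.9},{"xyz":[0.003,0.0009,0],"roll":0,"jaw":0.9},{"xyz":[0.0046,0.0014,0],"roll":0,"jaw":0.9},{"xyz":[0.0061,0.0019,0],"roll":0,"jaw":0.9},{"xyz":[0.0076,0.0025,0],"roll":0,"jaw":0.9},{"xyz":[0.0091,0.0031,0],"roll":0,"jaw":0.9},{"xyz":[0.0091,0.0031,0],"roll":0,"jaw":0.9},{"xyz":[0.0091,0.0031,0],"roll":0,"jaw":0.9}]' && python3 ft.py 3.5 && python3 -m pendant '[{"xyz":[0.0014,0.0007,0],"roll":0,"jaw":0.9},{"xyz":[0.0029,0.0014,0],"roll":0,"jaw":0.9},{"xyz":[0.0043,0.0021,0],"roll":0,"jaw":0.9},{"xyz":[0.0057,0.0029,0],"roll":0,"jaw":0.9},{"xyz":[0.0071,0.0037,0],"roll":0,"jaw":0.9},{"xyz":[0.0085,0.0045,0],"roll":0,"jaw":0.9},{"xyz":[0.0085,0.0045,0],"roll":0,"jaw":0.9},{"xyz":[0.0085,0.0045,0],"roll":0,"jaw":0.9}]' && python3 ft.py 3.5 && python3 -m pendant '[{"xyz":[0.0013,0.0009,0],"roll":0,"jaw":0.9},{"xyz":[0.0026,0.0018,0],"roll":0,"jaw":0.9},{"xyz":[0.0039,0.0028,0],"roll":0,"jaw":0.9},{"xyz":[0.0052,0.0038,0],"roll":0,"jaw":0.9},{"xyz":[0.0064,0.0048,0],"roll":0,"jaw":0.9},{"xyz":[0.0076,0.0058,0],"roll":0,"jaw":0.9},{"xyz":[0.0076,0.0058,0],"roll":0,"jaw":0.9},{"xyz":[0.0076,0.0058,0],"roll":0,"jaw":0.9}]' && python3 ft.py 3.5
```

```text
time_s: 9.25
ee_pos: [486.2, -177.3, 256.3]
ee_rot: [180.0, -0.0, 64.2]
force: [-0.8, 0.1, 6.0]
gripper_width: 21.6
deg 130.31 r 59.3 Ft 0.5 Fr 0.6
time_s: 10.25
ee_pos: [491.3, -173.4, 256.2]
ee_rot: [-179.8, 0.3, 64.2]
force: [-7.0, -4.9, 7.4]
gripper_width: 21.6
deg 124.15 r 59.4 Ft 8.5 Fr -0.1
```

Engaged somewhere between 130.3° and 124.2° (Ft 8.5 N). Another 0.12 rad gives a total drive of 0.12 to 0.23 rad.

```bash

python3 -m pendant '[{"xyz":[0.001,0.0006,0],"roll":0,"jaw":0.9},{"xyz":[0.002,0.0013,0],"roll":0,"jaw":0.9},{"xyz":[0.003,0.002,0],"roll":0,"jaw":0.9},{"xyz":[0.0039,0.0028,0],"roll":0,"jaw":0.9},{"xyz":[0.0048,0.0035,0],"roll":0,"jaw":0.9},{"xyz":[0.0057,0.0043,0],"roll":0,"jaw":0.9},{"xyz":[0.0057,0.0043,0],"roll":0,"jaw":0.9},{"xyz":[0.0057,0.0043,0],"roll":0,"jaw":0.9}]' ; python3 ft.py 3.5
```

```text
time_s: 11.25
ee_pos: [497.1, -169.8, 256.2]
ee_rot: [-179.7, 0.3, 64.2]
force: [-7.8, -3.0, 7.9]
gripper_width: 21.4
deg 117.56 r 59.4 Ft 8.3 Fr 0.9
```

```bash

python3 -m pendant '[{"xyz":[-0.001,-0.0008,0],"roll":0,"jaw":0.8},{"xyz":[-0.002,-0.0016,0],"roll":0,"jaw":0.6},{"xyz":[-0.002,-0.0016,0],"roll":0,"jaw":0.5},{"xyz":[-0.002,-0.0016,0],"roll":0,"jaw":0.5},{"xyz":[-0.002,-0.0016,-0.015],"roll":0,"jaw":0.5},{"xyz":[-0.002,-0.0016,-0.03],"roll":0,"jaw":0.5},{"xyz":[-0.002,-0.0016,-0.06],"roll":0,"jaw":0.5},{"xyz":[-0.002,-0.0016,-0.06],"roll":0,"jaw":0.5}]' 
python3 - <<'E'
from h import *
st=env.state();Rm=R.from_euler("xyz",st["ee_rot"],degrees=True).as_matrix()
print(((np.array([586.7,-300,234])-st["ee_pos"])@Rm).round(1))
E
```

```text
time_s: 12.25
ee_pos: [499.2, -170.0, 319.2]
ee_rot: [179.6, -0.0, 64.2]
force: [0.2, 0.1, -0.1]
gripper_width: 45.4
[-79.1 134.7  86.1]
```

```bash

python3 -m pendant '[{"xyz":[-0.015,0.025,0],"roll":0,"jaw":0.5},{"xyz":[-0.03,0.05,0],"roll":0,"jaw":0.5},{"xyz":[-0.045,0.075,0],"roll":0,"jaw":0.5},{"xyz":[-0.06,0.1,0],"roll":0,"jaw":0.5},{"xyz":[-0.07,0.12,0],"roll":0,"jaw":0.5},{"xyz":[-0.079,0.135,0],"roll":0,"jaw":0.5},{"xyz":[-0.079,0.135,0.02],"roll":0,"jaw":0.5},{"xyz":[-0.079,0.135,0.04],"roll":0,"jaw":0.5}]' 
python3 -m pendant '[{"xyz":[0,0,0],"roll":0,"jaw":0.5},{"xyz":[0,0,0.01],"roll":0,"jaw":0.5},{"xyz":[0,0,0.02],"roll":0,"jaw":0.5},{"xyz":[0,0,0.03],"roll":0,"jaw":0.5},{"xyz":[0,0,0.038],"roll":0,"jaw":0.5},{"xyz":[0,0,0.045],"roll":0,"jaw":0.5},{"xyz":[0,0,0.045],"roll":0,"jaw":0.5},{"xyz":[0,0,0.045],"roll":0,"jaw":0.5}]'
python3 snap.py w4; python3 - <<'E'
from h import *
b,d=env.grab_frame("scene");np.savez("s2.npz",a=b,d=d)
w=cv2.imread("pics/w4.png")[150:320,200:440]
o=np.zeros((480,800,3),np.uint8);o[:283,:400]=cv2.resize(w,(400,283));o[:400,400:]=cv2.resize(b[100:220,310:430],(400,400),interpolation=2)
cv2.imwrite("pics/c2.png",o)
E
```

```text
time_s: 13.25
ee_pos: [585.0, -299.5, 274.6]
ee_rot: [-179.9, -0.0, 64.2]
force: [-0.5, 0.6, -0.2]
gripper_width: 45.5
time_s: 14.25
ee_pos: [585.2, -299.4, 231.2]
ee_rot: [180.0, -0.0, 64.2]
force: [0.3, 1.0, 0.2]
gripper_width: 45.5
14.25 [ 585.22190036 -299.42651053  231.24814019] [ 1.79963400e+02 -4.58084700e-03  6.42270695e+01]
```

View pics/c2.png

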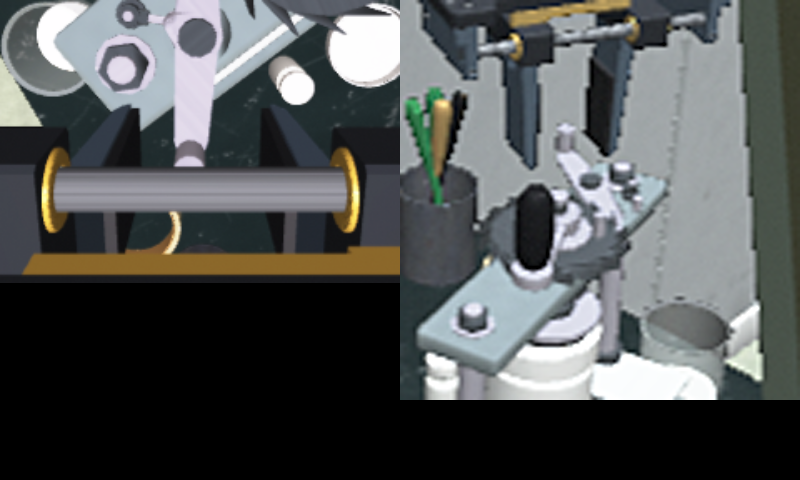

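Wrist crop: the pin stands between the two fingers (crop 188,150). Scene crop: the pawl is still seated and the fingers straddle the pin. I'll raise 3 mm and push along tool +x in small, force-checked stages.

```bash
cat > fx.py <<'E'
import sys
from h import *
st=env.state();F=st["force"];x=R.from_euler("xyz",st["ee_rot"],degrees=True).as_matrix()[:,0]
print("Fx_tool %.1f"%(F@x)); sys.exit(int(abs(F@x)>float(sys.argv[1])))
E
python3 -m pendant '[{"xyz":[0.001,0,-0.003],"roll":0,"jaw":0.5},{"xyz":[0.003,0,-0.003],"roll":0,"jaw":0.5},{"xyz":[0.006,0,-0.003],"roll":0,"jaw":0.5},{"xyz":[0.009,0,-0.003],"roll":0,"jaw":0.5},{"xyz":[0.011,0,-0.003],"roll":0,"jaw":0.5},{"xyz":[0.013,0,-0.003],"roll":0,"jaw":0.5},{"xyz":[0.015,0,-0.003],"roll":0,"jaw":0.5},{"xyz":[0.015,0,-0.003],"roll":0,"jaw":0.5}]' && python3 fx.py 5 && python3 -m pendant '[{"xyz":[0.0005,0,0],"roll":0,"jaw":0.5},{"xyz":[0.001,0,0],"roll":0,"jaw":0.5},{"xyz":[0.0015,0,0],"roll":0,"jaw":0.5},{"xyz":[0.002,0,0],"roll":0,"jaw":0.5},{"xyz":[0.0025,0,0],"roll":0,"jaw":0.5},{"xyz":[0.003,0,0],"roll":0,"jaw":0.5},{"xyz":[0.003,0,0],"roll":0,"jaw":0.5},{"xyz":[0.003,0,0],"roll":0,"jaw":0.5}]' && python3 fx.py 5 && python3 -m pendant '[{"xyz":[0.0005,0,0],"roll":0,"jaw":0.5},{"xyz":[0.001,0,0],"roll":0,"jaw":0.5},{"xyz":[0.0015,0,0],"roll":0,"jaw":0.5},{"xyz":[0.002,0,0],"roll":0,"jaw":0.5},{"xyz":[0.0025,0,0],"roll":0,"jaw":0.5},{"xyz":[0.003,0,0],"roll":0,"jaw":0.5},{"xyz":[0.003,0,0],"roll":0,"jaw":0.5},{"xyz":[0.003,0,0],"roll":0,"jaw":0.5}]' && python3 fx.py 5
```

```text
time_s: 15.35
ee_pos: [591.7, -286.0, 233.9]
ee_rot: [180.0, 0.0, 64.2]
force: [-0.0, -0.9, -0.5]
gripper_width: 45.6
Fx_tool -0.8
time_s: 16.35
ee_pos: [592.8, -282.9, 233.9]
ee_rot: [-180.0, -0.0, 64.2]
force: [0.8, -0.6, 0.5]
gripper_width: 45.7
Fx_tool -0.1
time_s: 17.35
ee_pos: [594.2, -280.3, 233.9]
ee_rot: [-180.0, -0.0, 64.2]
force: [0.3, 0.3, -0.1]
gripper_width: 45.8
Fx_tool 0.4
```

```bash

python3 -m pendant '[{"xyz":[0.0005,0,0],"roll":0,"jaw":0.5},{"xyz":[0.001,0,0],"roll":0,"jaw":0.5},{"xyz":[0.0015,0,0],"roll":0,"jaw":0.5},{"xyz":[0.002,0,0],"roll":0,"jaw":0.5},{"xyz":[0.0025,0,0],"roll":0,"jaw":0.5},{"xyz":[0.003,0,0],"roll":0,"jaw":0.5},{"xyz":[0.003,0,0],"roll":0,"jaw":0.5},{"xyz":[0.003,0,0],"roll":0,"jaw":0.5}]' && python3 fx.py 5; python3 snap.py w5; python3 - <<'E'
from h import *
b,d=env.grab_frame("scene")
w=cv2.imread("pics/w5.png")[150:320,200:440]
o=np.zeros((480,800,3),np.uint8);o[:283,:400]=cv2.resize(w,(400,283));o[:400,400:]=cv2.resize(b[100:220,310:430],(400,400),interpolation=2)
cv2.imwrite("pics/c3.png",o)
E
```

```text
time_s: 18.35
ee_pos: [595.5, -277.7, 234.0]
ee_rot: [180.0, -0.0, 64.2]
force: [-0.0, -0.4, 0.0]
gripper_width: 45.3
Fx_tool -0.3
18.35 [ 595.530491   -277.69712509  233.95417677] [ 1.79994027e+02 -9.13430123e-03  6.42283467e+01]
```

View pics/c3.png

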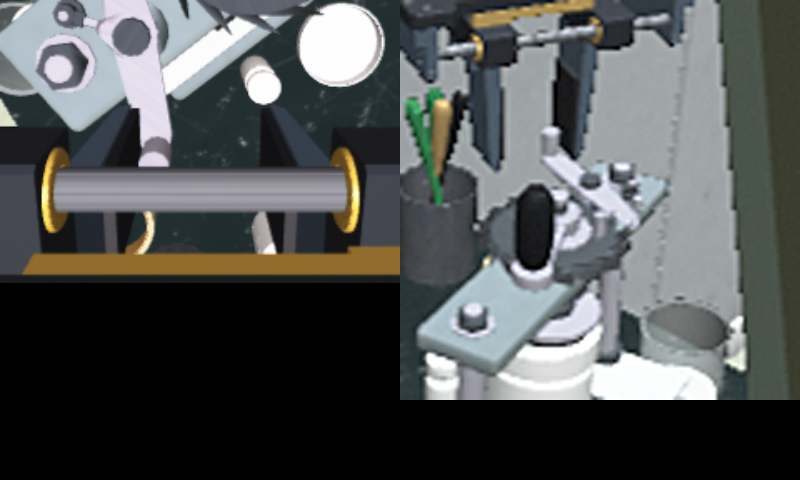

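The pawl has turned with the left finger against the pin and low force, so it is free. Pushing on through the flip.

```bash

python3 -m pendant '[{"xyz":[0.001,0,0],"roll":0,"jaw":0.5},{"xyz":[0.002,0,0],"roll":0,"jaw":0.5},{"xyz":[0.003,0,0],"roll":0,"jaw":0.5},{"xyz":[0.004,0,0],"roll":0,"jaw":0.5},{"xyz":[0.005,0,0],"roll":0,"jaw":0.5},{"xyz":[0.006,0,0],"roll":0,"jaw":0.5},{"xyz":[0.006,0,0],"roll":0,"jaw":0.5},{"xyz":[0.006,0,0],"roll":0,"jaw":0.5}]' && python3 fx.py 5 && python3 -m pendant '[{"xyz":[0.001,0,0],"roll":0,"jaw":0.5},{"xyz":[0.002,0,0],"roll":0,"jaw":0.5},{"xyz":[0.003,0,0],"roll":0,"jaw":0.5},{"xyz":[0.004,0,0],"roll":0,"jaw":0.5},{"xyz":[0.005,0,0],"roll":0,"jaw":0.5},{"xyz":[0.006,0,0],"roll":0,"jaw":0.5},{"xyz":[0.006,0,0],"roll":0,"jaw":0.5},{"xyz":[0.006,0,0],"roll":0,"jaw":0.5}]' && python3 fx.py 5; python3 snap.py w6; python3 - <<'E'
from h import *
b,d=env.grab_frame("scene")
w=cv2.imread("pics/w6.png")[150:320,200:440]
o=np.zeros((480,800,3),np.uint8);o[:283,:400]=cv2.resize(w,(400,283));o[:400,400:]=cv2.resize(b[100:220,310:430],(400,400),interpolation=2)
cv2.imwrite("pics/c4.png",o)
w=np.load("w6.npz");C=cloud(T("wrist",dict(ee_pos=w["p"],ee_rot=w["r"])),w["d"]);S=cloud(T("scene"),d)
for X in(C,S):
    m=(np.hypot(X[...,0]-590,X[...,1]+290)<28)&(X[...,2]>238)&(X[...,2]<252); print(m.sum(),X[m].mean(0))
E
```

```text
time_s: 19.45
ee_pos: [598.1, -272.3, 233.9]
ee_rot: [-180.0, -0.0, 64.2]
force: [-0.7, 0.4, -0.6]
gripper_width: 45.4
Fx_tool 0.1
time_s: 20.45
ee_pos: [600.7, -266.9, 233.9]
ee_rot: [180.0, -0.0, 64.2]
force: [0.3, -0.2, 0.0]
gripper_width: 45.4
Fx_tool -0.0
20.45 [ 600.68880201 -266.92044406  233.92239093] [ 1.79999870e+02 -2.96584000e-03  6.42276424e+01]
552 [ 586.01079929 -282.12845606  245.56428716]
81 [ 584.31937152 -283.09979106  245.09037165]
```

View pics/c4.png

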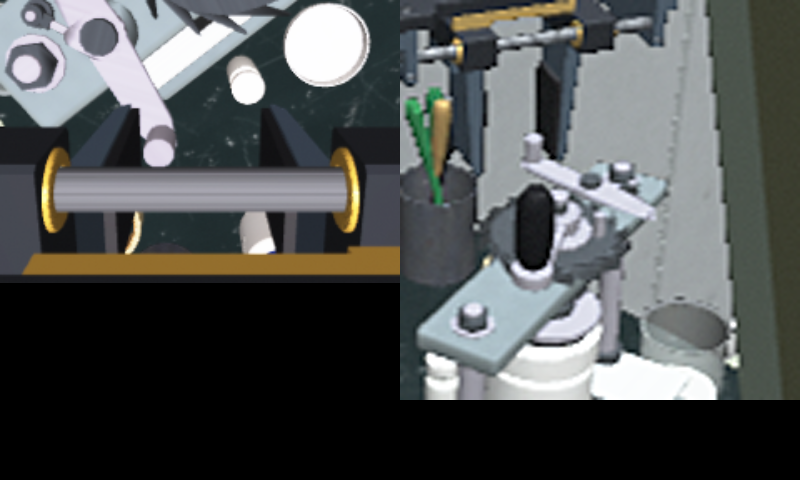

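The pawl looks fully swung out. I'll verify its angle while backing off and lifting.

```bash

python3 -m pendant '[{"xyz":[-0.002,0,0],"roll":0,"jaw":0.5},{"xyz":[-0.003,0,0],"roll":0,"jaw":0.5},{"xyz":[-0.003,0,-0.005],"roll":0,"jaw":0.5},{"xyz":[-0.003,0,-0.025],"roll":0,"jaw":0.5},{"xyz":[-0.003,0,-0.05],"roll":0,"jaw":0.5},{"xyz":[-0.003,0,-0.08],"roll":0,"jaw":0.5},{"xyz":[-0.003,0,-0.085],"roll":0,"jaw":0.5},{"xyz":[-0.003,0,-0.085],"roll":0,"jaw":0.5}]'
python3 - <<'E'
from h import *
w=np.load("w6.npz");K=T("wrist",dict(ee_pos=w["p"],ee_rot=w["r"]))
p=onz(K,294.8,240,246);pv=onz(K,200+100*.6,150+38*.6,235);print("w6 pin",p,"pivot",pv)
b,d=env.grab_frame("scene");S=cloud(T("scene"),d);b2,d2=env.grab_frame("top");Tt=cloud(T("top"),d2)
P0=np.array([584.5,-304.5])-[546.3,-281.5]
for X in(S,Tt):
    m=(np.hypot(X[...,0]-590,X[...,1]+287)<25)&(X[...,2]>237)&(X[...,2]<252);q=X[m].mean(0);dd=q[:2]-[546.3,-281.5]
    print(m.sum(),q.round(1),"turn",(np.arctan2(dd[1],dd[0])-np.arctan2(P0[1],P0[0])).round(2))
    m=(np.hypot(X[...,0]-498,X[...,1]+170)<25)&(X[...,2]>286)&(X[...,2]<302);print("knob",m.sum(),X[m].mean(0).round(1))
st=env.state();Rm=R.from_euler("xyz",st["ee_rot"],degrees=True).as_matrix()
print(((np.array([497.5,-169.8,256])-st["ee_pos"])@Rm).round(1),st["ee_pos"])
E
```

```text
time_s: 21.55
ee_pos: [599.3, -269.5, 318.6]
ee_rot: [-180.0, -0.0, 64.2]
force: [-0.3, -0.1, -0.5]
gripper_width: 45.7
w6 pin [ 591.10961993 -280.22239442  246.        ] pivot [ 546.74014182 -282.3826285   235.        ]
33 [ 589.6 -277.3  243.9] turn 0.64
knob 86 [ 492.6 -166.   291.8]
3 [ 586.  -276.9  239.8] turn 0.66
knob 0 [nan nan nan]
[  45.6 -134.5   61.7] [ 598.91602966 -269.38270403  317.33743529]<stdin>:9: RuntimeWarning: Mean of empty slice.
  ret = um.true_divide(
```

The pawl is out (~0.6 rad from three views). Back to the knob.

```bash

python3 -m pendant '[{"xyz":[0.008,-0.025,0],"roll":0,"jaw":0.4},{"xyz":[0.016,-0.05,0],"roll":0,"jaw":0.4},{"xyz":[0.025,-0.075,0],"roll":0,"jaw":0.4},{"xyz":[0.034,-0.1,0],"roll":0,"jaw":0.4},{"xyz":[0.04,-0.12,0],"roll":0,"jaw":0.4},{"xyz":[0.045,-0.1345,0],"roll":0,"jaw":0.4},{"xyz":[0.045,-0.1345,0],"roll":0,"jaw":0.4},{"xyz":[0.045,-0.1345,0.01],"roll":0,"jaw":0.4}]' && python3 -m pendant '[{"xyz":[0,0,0.01],"roll":0,"jaw":0.4},{"xyz":[0,0,0.02],"roll":0,"jaw":0.4},{"xyz":[0,0,0.035],"roll":0,"jaw":0.4},{"xyz":[0,0,0.046],"roll":0,"jaw":0.4},{"xyz":[0,0,0.051],"roll":0,"jaw":0.5},{"xyz":[0,0,0.051],"roll":0,"jaw":0.65},{"xyz":[0,0,0.051],"roll":0,"jaw":0.8},{"xyz":[0,0,0.051],"roll":0,"jaw":0.9}]' 25 && python3 -m pendant '[{"xyz":[0,0,0],"roll":0,"jaw":0.9},{"xyz":[0,0,0],"roll":0,"jaw":0.9},{"xyz":[0,0,0],"roll":0,"jaw":0.9},{"xyz":[0,0,0],"roll":0,"jaw":0.9},{"xyz":[0,0,0],"roll":0,"jaw":0.9},{"xyz":[0,0,0],"roll":0,"jaw":0.9},{"xyz":[0,0,0],"roll":0,"jaw":0.9},{"xyz":[0,0,0],"roll":0,"jaw":0.9}]'; python3 ft.py 9; python3 arc.py 0.16 36
```

```text
time_s: 22.65
ee_pos: [498.7, -171.1, 308.9]
ee_rot: [179.9, -0.0, 64.2]
force: [0.6, -0.3, -0.0]
gripper_width: 54.4
time_s: 23.65
ee_pos: [498.1, -170.7, 258.5]
ee_rot: [179.9, -0.0, 64.2]
force: [-0.4, -0.4, 0.5]
gripper_width: 21.2
time_s: 24.65
ee_pos: [498.0, -170.6, 258.3]
ee_rot: [180.0, -0.0, 64.2]
force: [0.3, 0.3, 6.2]
gripper_width: 21.9
deg 117.12 r 58.3 Ft -0.4 Fr 0.1
r 58.3 deg 117.1
1 126.3 [-8.1 -5.2]
2 135.5 [-16.9  -9. ]
3 144.6 [-26.2 -11.3]
4 153.8 [-35.7 -12.2]
5 163.0 [-45.3 -11.5]
6 172.1 [-54.6  -9.3]
7 181.3 [-63.5  -5.6]
8 190.5 [-71.7  -0.6]
9 199.6 [-78.9   5.7]
10 208.8 [-85.1  13. ]
11 218.0 [-90.   21.3]
12 227.1 [-93.6  30.2]
13 236.3 [-95.6  39.5]
14 245.5 [-96.2  49.1]
15 254.6 [-95.2  58.6]
16 263.8 [-92.8  67.9]
17 273.0 [-88.8  76.7]
18 282.1 [-83.6  84.7]
19 291.3 [-77.1  91.7]
20 300.5 [-69.6  97.7]
21 309.6 [-61.2 102.4]
22 318.8 [-52.2 105.7]
23 328.0 [-42.8 107.5]
24 337.1 [-33.2 107.8]
25 346.3 [-23.7 106.5]
26 355.5 [-14.5 103.8]
27 364.6 [-5.9 99.6]
28 373.8 [ 2.  94.1]
29 383.0 [ 8.9 87.4]
30 392.1 [14.6 79.7]
31 401.3 [19.  71.2]
32 410.5 [22.1 62.1]
33 419.6 [23.6 52.7]
34 428.8 [23.6 43.1]
35 438.0 [22.1 33.6]
36 447.1 [19.1 24.5]
```

```bash

python3 -m pendant '[{"xyz":[-0.0081,-0.0052,0],"roll":0,"jaw":0.9},{"xyz":[-0.0169,-0.009,0],"roll":0,"jaw":0.9},{"xyz":[-0.0262,-0.0113,0],"roll":0,"jaw":0.9},{"xyz":[-0.0357,-0.0122,0],"roll":0,"jaw":0.9},{"xyz":[-0.0453,-0.0115,0],"roll":0,"jaw":0.9},{"xyz":[-0.0546,-0.0093,0],"roll":0,"jaw":0.9},{"xyz":[-0.0635,-0.0056,0],"roll":0,"jaw":0.9},{"xyz":[-0.0635,-0.0056,0],"roll":0,"jaw":0.9}]'; python3 ft.py 15 && python3 -m pendant '[{"xyz":[-0.0082,0.005,0],"roll":0,"jaw":0.9},{"xyz":[-0.0154,0.0113,0],"roll":0,"jaw":0.9},{"xyz":[-0.0216,0.0186,0],"roll":0,"jaw":0.9},{"xyz":[-0.0265,0.0269,0],"roll":0,"jaw":0.9},{"xyz":[-0.0301,0.0358,0],"roll":0,"jaw":0.9},{"xyz":[-0.0321,0.0451,0],"roll":0,"jaw":0.9},{"xyz":[-0.0327,0.0547,0],"roll":0,"jaw":0.9},{"xyz":[-0.0327,0.0547,0],"roll":0,"jaw":0.9}]' ; python3 ft.py 15
```

```text
time_s: 25.65
ee_pos: [466.8, -226.1, 258.3]
ee_rot: [179.8, -0.1, 64.2]
force: [6.5, 0.5, 4.7]
gripper_width: 21.5
deg -176.46 r 57.9 Ft -0.1 Fr -6.5
time_s: 26.65
ee_pos: [498.7, -276.4, 258.2]
ee_rot: [-179.7, -0.2, 64.2]
force: [-1.7, 5.5, 8.2]
gripper_width: 21.7
deg -115.68 r 59.8 Ft -3.9 Fr -4.3
```

```bash

python3 -m pendant '[{"xyz":[0.001,0.0095,0],"roll":0,"jaw":0.9},{"xyz":[0.0034,0.0188,0],"roll":0,"jaw":0.9},{"xyz":[0.0074,0.0276,0],"roll":0,"jaw":0.9},{"xyz":[0.0126,0.0356,0],"roll":0,"jaw":0.9},{"xyz":[0.0191,0.0426,0],"roll":0,"jaw":0.9},{"xyz":[0.0266,0.0486,0],"roll":0,"jaw":0.9},{"xyz":[0.035,0.0533,0],"roll":0,"jaw":0.9},{"xyz":[0.035,0.0533,0],"roll":0,"jaw":0.9}]'; python3 ft.py 15; python3 - <<'E'
from h import *
b,d=env.grab_frame("scene")
cv2.imwrite("pics/s7.png",cv2.resize(b[90:270,290:430],None,fx=3,fy=3,interpolation=2))
E
```

```text
time_s: 27.65
ee_pos: [561.6, -272.3, 258.3]
ee_rot: [-179.9, 0.3, 64.2]
force: [-2.6, -4.7, 7.3]
gripper_width: 21.7
deg -53.39 r 62.0 Ft -4.9 Fr 2.2
```

View pics/s7.png

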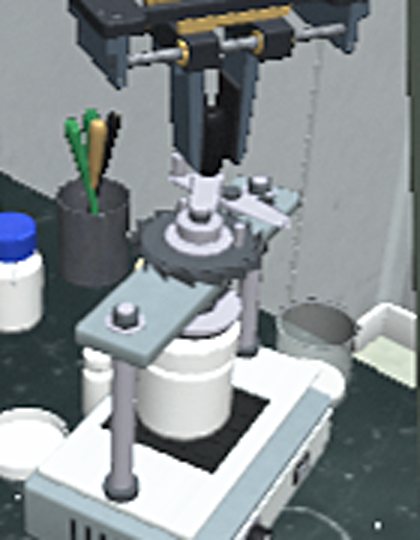

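Knob held, crank turning, pawl out, jar in place. Continuing.

```bash

python3 -m pendant '[{"xyz":[0.009,0.0033,0],"roll":0,"jaw":0.9},{"xyz":[0.0184,0.0051,0],"roll":0,"jaw":0.9},{"xyz":[0.028,0.0054,0],"roll":0,"jaw":0.9},{"xyz":[0.0375,0.0041,0],"roll":0,"jaw":0.9},{"xyz":[0.0467,0.0014,0],"roll":0,"jaw":0.9},{"xyz":[0.0553,-0.0028,0],"roll":0,"jaw":0.9},{"xyz":[0.0632,-0.0083,0],"roll":0,"jaw":0.9},{"xyz":[0.0632,-0.0083,0],"roll":0,"jaw":0.9}]'; python3 ft.py 15 && python3 -m pendant '[{"xyz":[0.0069,-0.0067,0],"roll":0,"jaw":0.9},{"xyz":[0.0126,-0.0144,0],"roll":0,"jaw":0.9},{"xyz":[0.017,-0.0229,0],"roll":0,"jaw":0.9},{"xyz":[0.0201,-0.032,0],"roll":0,"jaw":0.9},{"xyz":[0.0216,-0.0414,0],"roll":0,"jaw":0.9},{"xyz":[0.0216,-0.051,0],"roll":0,"jaw":0.9},{"xyz":[0.0201,-0.0605,0],"roll":0,"jaw":0.9},{"xyz":[0.0201,-0.0605,0],"roll":0,"jaw":0.9}]' ; python3 ft.py 15; python3 arc.py 0.16 14
```

```text
time_s: 28.7
ee_pos: [585.5, -211.3, 258.5]
ee_rot: [179.6, 0.0, 64.2]
force: [8.2, -3.4, 3.7]
gripper_width: 21.3
deg 10.42 r 61.9 Ft -4.8 Fr 7.5
time_s: 29.7
ee_pos: [538.7, -164.5, 258.4]
ee_rot: [179.9, -0.2, 64.2]
force: [4.9, 2.2, 5.7]
gripper_width: 21.3
deg 76.31 r 59.7 Ft -4.3 Fr 3.3
r 59.7 deg 76.3
1 85.5 [-2.7 -9.2]
2 94.6 [ -6.9 -17.8]
3 103.8 [-12.4 -25.7]
4 113.0 [-19.1 -32.6]
5 122.1 [-26.8 -38.3]
6 131.3 [-35.3 -42.7]
7 140.5 [-44.4 -45.7]
8 149.6 [-53.9 -47.3]
9 158.8 [-63.5 -47.3]
10 168.0 [-72.9 -45.8]
11 177.1 [-82.  -42.7]
12 186.3 [-90.5 -38.3]
13 195.5 [-98.2 -32.6]
14 204.7 [-104.9  -25.7]
```

```bash

python3 -m pendant '[{"xyz":[-0.0027,-0.0092,0],"roll":0,"jaw":0.9},{"xyz":[-0.0069,-0.0178,0],"roll":0,"jaw":0.9},{"xyz":[-0.0124,-0.0257,0],"roll":0,"jaw":0.9},{"xyz":[-0.0191,-0.0326,0],"roll":0,"jaw":0.9},{"xyz":[-0.0268,-0.0383,0],"roll":0,"jaw":0.9},{"xyz":[-0.0353,-0.0427,0],"roll":0,"jaw":0.9},{"xyz":[-0.0353,-0.0427,0],"roll":0,"jaw":0.9},{"xyz":[-0.0353,-0.0427,0],"roll":0,"jaw":0.9}]'; python3 ft.py 15 ; python3 -m pendant '[{"xyz":[0.001,0,0],"roll":0,"jaw":0.8},{"xyz":[0.001,0,0],"roll":0,"jaw":0.6},{"xyz":[0.001,0,0],"roll":0,"jaw":0.4},{"xyz":[0.001,0,0],"roll":0,"jaw":0.4},{"xyz":[0.001,0,-0.02],"roll":0,"jaw":0.4},{"xyz":[0.001,0,-0.05],"roll":0,"jaw":0.4},{"xyz":[0.001,0,-0.09],"roll":0,"jaw":0.4},{"xyz":[0.001,0,-0.11],"roll":0,"jaw":0.4}]'; python3 - <<'E'
from h import *
b,d=env.grab_frame("scene");a=np.load("f0.npz")
o=[cv2.resize(x[110:260,320:420],None,fx=3.9,fy=3.9,interpolation=2) for x in(a["a"],b)]
cv2.imwrite("pics/s8.png",np.hstack(o))
S=cloud(T("scene"),d);S0=cloud(T("scene"),a["da"])
for X in(S0,S):
    for z0,z1 in((160,171),(171,190)):
        m=(np.hypot(X[...,0]-524.6,X[...,1]+222.5)<38)&(X[...,2]>z0)&(X[...,2]<z1);h=np.histogram(X[m][:,2],np.arange(z0,z1+1))[0];print(z0,h)
    m=(np.hypot(X[...,0]-590,X[...,1]+290)<30)&(X[...,2]>237)&(X[...,2]<252);print("pin",X[m].mean(0).round(1))
E
```

```text
time_s: 30.7
ee_pos: [485.7, -179.4, 258.3]
ee_rot: [179.7, -0.1, 64.2]
force: [7.1, -1.4, 3.3]
gripper_width: 21.4
deg 132.04 r 58.1 Ft -4.3 Fr -5.8
time_s: 31.7
ee_pos: [484.4, -177.6, 369.8]
ee_rot: [179.9, -0.0, 64.2]
force: [-0.1, -0.2, -0.6]
gripper_width: 54.7
160 [ 7  7  9  8  6 18 28 34 15 12  5]
171 [ 1  0  2  6  6  7 21 39 57 30  6  3  1  6  1  2  0  1  0]
pin [ 583.  -304.   243.5]
160 [10  8  9 10  9 24 53 51 17  5  0]
171 [ 0  0  0  2  2  3  4  3  0  1  2 10  6  3 17 47 37 15  0]
pin [ 589.8 -277.8  243.7]
```

View pics/s8.png

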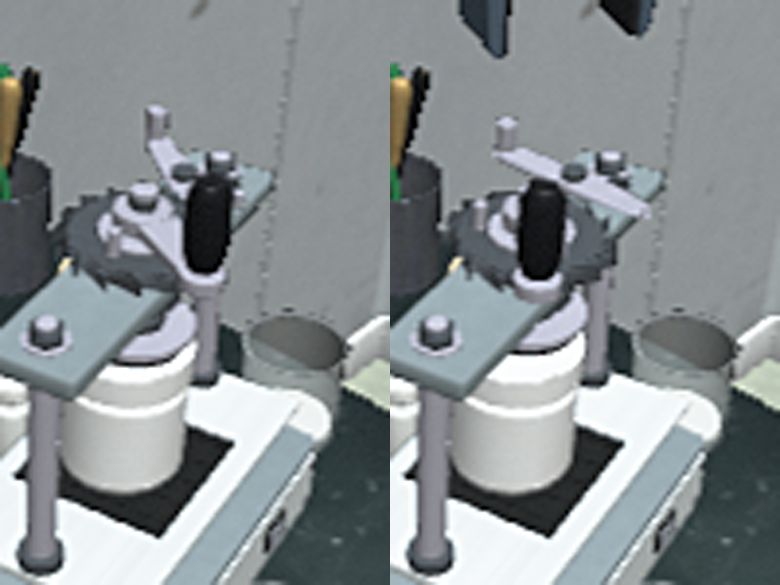

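The plate's top rose from about 179 to 186.7 mm (7.7 mm). The jar has not moved, the pawl is out, and the hand is clear. Handing in.

```bash
python3 -c "
from workcell import env
print(env.job_done(), env.state()['time_s'])"
```

```text
the job is handed in; nothing more can be done
the job is handed in; nothing more can be done
```

The jar is free of the clamp and the job is handed in, finished at about 32 s of the 72 s allowed. No verdict came back.

**What I did**
- **Crank clockwise:** It drove the screw 0.12–0.22 rad past where it began to bite, at about 8.5 N on the knob. The pawl needed 0.09 rad; up to 0.3 rad is harmless.
- **Pawl:** I pushed it out by its pin with one finger pad, and no reading there passed about 1 N. It flipped over and stayed out.
- **Crank anticlockwise:** I wound it back about 6.5 rad, including the free play. I then let go and lifted clear.

**Last checks**
- **Pawl:** It reads about 0.64–0.66 rad out from the cameras, slightly over the 0.60 stop, which is within measuring error. The pin was still out in the final picture.
- **Pad:** The plate stands about 7.7 mm higher than at the start, slightly less than the roughly 8.3 mm I expected from the crank turn. The clearance above the lid is inferred from this rise, not seen directly; it passes unless the rubber had been compressed by more than about 2.5 mm.
- **Jar:** It looks upright and unmoved on the mat when the first and last pictures are compared.
- **Bystanders:** The beaker looks unmoved too. I did not re-measure the lid and vial, but the hand never went low near them.
- **Forces:** Side forces of up to about 8 N appeared at the knob because my estimate of the clamp axis was 1–2 mm off.

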